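Pack the shoe-care case from the tilt-out bin

TASK

Pack the shoe-care case: first open its lid until it rests back on its stop, then swing the rack's tilt-out bin fully forward and take out every cream jar in it. Stand those jars and the one left on the bench upright in the case's empty cells, one per cell, leaving the jars that are already there, and swing the empty bin fully home again; leave the lid open on its stop and the other things on the bench where they are.

Things in the scene. Friction and masses are not known exactly. Their poses are not given: they have to be found in the camera images.
- rack: wooden rack fixed on the bench, 130 deep (x) x 382 wide (y) x 145 mm tall, with one wide tilt-out bin in its front. Origin: centre of its underside; x points into the rack, away from the bin's front, y along its width. Its top board, 20 mm behind the front, covers the closed bin. Bin home: the bin's floor is level, 55 mm above the bench
- bin (a joint): swing of the bin about its low hinge line (parallel to the rack's y): 0 = home, 0.70 rad = swung forward (top towards the rack's -x) on its stop. It over-balances: let go near either end it falls to that end and rests there. 2 to 4 N at the handle moves it. As it swings forward the jars tilt with it and lean on the inside of its front board
- bin_handle (a point): grip point of the D-shaped steel pull near the top of the bin's front board, 33 mm out from it; the pull is 44 mm wide (rack's y), 12 thick, stands out 44 mm. Pinch it across its 44 mm from above: it turns freely between the fingers as the bin swings. Bin home: 123 mm above the bench, 22 below the rack's top. Axes: z up along the front board, y along the width, x into the bin
- bin_hinge (a point): point on the bin's hinge line at mid width, 22 mm above the bench, 33 mm below the bin's inner floor and 6 mm behind the front board's inner face; axes as bin_handle, turning with the bin. Inside, the bin is 336 mm wide, 62 deep; the front board is 8 thick and rises 75 above the floor, back and side walls 50, all 6 mm thick
- case: plywood shoe-care case fixed on the bench, 154 (x) x 228 (y) mm, base 30 mm tall. Origin: centre of its underside; x points from the lid handle's side to the hinge side. Inside: six cells 70 x 70 mm, floors 6 mm above the bench, dividers 4 thick, 22 mm tall, outer walls 5 thick. Cell centres in the case's frame: x -37 and +37, y -74, 0 and +74 mm
- lid (a joint): swing of the case's deep plywood lid (50 mm tall, 0.4 kg) about its hinge on the case's far (+x) rim: 0 = shut, 2.20 rad = open on its stop, leaning back. Let go beyond 1.3 rad it falls open on to the stop by itself, below 1.1 it falls shut
- lid_handle (a point): grip point of the D-shaped brass pull on the lid's front (-x) face, 24 mm out from it; the pull is 44 mm wide (case's y), 12 thick, stands out 35 mm. Lid shut: it is level, 50 mm above the bench. Pinch it across its 44 mm from above: it turns freely between the fingers as the lid swings; about 3 N lifts it
- lid_hinge (a point): point on the lid's hinge line at mid width; y lies along the hinge. With the lid shut the handle's grip point is 178 mm to -x and 20 mm above it
- jar0: a jar to be packed, in the tilt-out bin (may be absent): square white glass cream jar with a round black screw lid: body 42 x 42 x 42 mm, lid 40 mm across and 18 mm tall on top of it, 60 mm in all, 0.12 kg (may differ by a quarter). Origin: centre of its underside; z points up through the lid, x and y are square to its side faces
- jar1: another such jar in the bin (may be absent); size and frame as jar0
- jar2: another such jar in the bin (may be absent); size and frame as jar0
- jar3: another such jar in the bin (may be absent); size and frame as jar0
- jar_bench: the same kind of jar to be packed, left standing on the bench; size and frame as jar0
- kept0: the same kind of jar, already standing in a cell of the case at the start (may be absent), to stay there; size and frame as jar0
- kept1: the same kind of jar, already standing in a cell of the case at the start (may be absent), to stay there; size and frame as jar0
- kept2: the same kind of jar, already standing in a cell of the case at the start (may be absent), to stay there; size and frame as jar0
- kept3: the same kind of jar, already standing in a cell of the case at the start (may be absent), to stay there; size and frame as jar0
- tin: flat polish tin lying on the bench, 72 mm across, 20 mm tall; not part of the job. Origin: centre of its underside
- dye: slim amber dye bottle standing on the bench, 36 mm across, 95 mm tall; not part of the job. Origin: centre of its underside
- brush: brush lying on the bench, 200 mm long along its x, 20 mm thick; not part of the job. Origin: its middle, on the underside
- hammer: hammer lying on the bench, 240 mm long along its x, head 26 mm thick at +x; not part of the job. Origin: its middle, on the underside
- heel: black rubber heel block lying on the bench, 55 x 50 x 20 mm; not part of the job. Origin: centre of its underside
Not all that is in view belongs to the job. What is shaped like the jar_bench but blue or red is not meant.

How it is judged:
By the outcome, as a careful person would: the job done as asked, in the order asked, and still so for the second after the job is handed in, with the robot touching nothing.
Of jar0, jar1, jar2, jar3 only 2 to 4 are there at a start; the rules pass over those that are not, and their reading is None.
Of kept0, kept1, kept2, kept3 only 1 to 1 are there at a start; the rules pass over those that are not, and their reading is None.
At some moment in a run one of jar_bench may be knocked a few centimetres aside while the robot is not near it.
Once in a run the grip may slacken for a moment while it holds something.
It also fails if it takes over 208 s, if anything falls off the work surface, if the arm or the gripper's body presses on something with over 40 N, if the wrist force passes 120 N, or if a joint passes its speed limit or range.

ROBOT

A 7-joint arm with a two-finger parallel gripper is mounted at the origin on the work surface. World frame = base frame: x ahead of the robot, y to its left, z up, the work surface at z = 0. Lengths are in m, angles in rad, forces in N, time in s.
With the tool pointing down it reaches from about 0.4 to 0.9 m from the base axis. Payload 5.6 kg.
Tool frame: the origin (TCP) lies midway between the tips of the shut fingers; the grasp point (between the pads) lies 19 mm behind it; z points along the fingers, y is the line along which they close (so a half turn about z gives the same grasp; the last joint's range is limited). The gripper opens to 92 mm and grips with 3 to 60 N. Pads are 20 mm wide; open, the fingers measure 128 mm over their backs; the gripper's body (75 mm by 189 mm) begins 69 mm behind the grasp point.
Start: joints at [-1.159, 0.468, -0.012, 1.603, 0.006, 1.071, -0.056], TCP at [0.286, 0.584, 0.215] pointing down, gripper open.
Joint ranges: [-2.53, 2.53], [-0.31, 2.02], [-1.57, 1.55], [0.28, 2.44], [-1.29, 4.43], [0.15, 1.84], [-2.92, 2.92]. Speed limits (rad/s): [2.57, 2.57, 3.14, 3.14, 3.14, 3.14, 3.14].

INTERFACE

Orientations are given as a 3x3 rotation matrix whose columns are the frame's x, y, z axes.
In Python, from station import env, effector, solver, viewer, workorder, search_frame, tip_of gives the robot as it stands. Calls block until the motion is done:
- env.reach(position, orientation): joint-space move of the TCP to a pose.
- env.movel(position, frame=None, rate=0.15): straight line of the TCP; frame=None keeps the orientation; rate is the mean speed in m/s.
- env.goto_joints(angles): joint-space move.
- effector.release() and effector.grasp(squeeze=None): open the fingers fully, or close them until they stop; squeeze is the grip in N (None keeps the last).
- env.pause(seconds).
- solver.inverse_kinematics(position, orientation): joint angles nearest the present ones, or None.
- env.sense(): the state.
- viewer.read_camera(name): name is "side" or "top" or "wrist"; returns (picture, depth): 400x640x3 uint8, red, green, blue; 400x640 float32, m along the optical axis (not along the pixel's ray), 0 where there is no reading.
- viewer.camera_info(name): a dict with "intrinsics" (3x3 intrinsics, pixels), "eye" and "rotation" of the camera in the world; the wrist camera has in their place "T_tool_cam" (4x4, takes a point from camera to tool coordinates, whose origin is the TCP and whose axes are the flange's). Camera axes: x right, y up, looking along -z (the intrinsics and any distortion apply to the point x, -y, -z); pixel columns grow to the right and rows downward; lengths in m; the calibration is good to about 2 mm. A picture is of the moment at which its call begins: read the wrist's pose just before it. camera_info takes no time and is no camera call.
A pose or a line that the arm cannot do raises env.PlanningError and nothing moves.
- workorder.finish_job(): hands the job in; it is judged then, once.
Trained networks look in the newest picture that a camera, given by its name, has taken for a name from the list of things; names that differ only in an ending like _2 or _b are one class to them, and where a whole thing is asked for, a point or a joint stands for the part that bears it (a point fixed in the world has none). Each returns a list of dicts, best first, with "score" (0 to 1); they miss things now and then, are a little off and sometimes report something else, mostly with a low value. They report only what shows in the picture. A call takes as long as a camera call. They do not tell look-alikes from the thing itself.
- search_frame(camera, name): "at" ([x, y, z] in m, in world coordinates, good to about 4 mm: the middle of the surface that is visible of it).
- tip_of(camera, name): "at" ([x, y, z] in m, in world coordinates, good to about 4 mm: a listed point, or the origin of a listed thing).
The state is a dict: "t": time; "joint_positions": joint angles; "joint_velocities": joint speeds; "tau": joint torques, N m; "ee_pos": TCP position; "tcp_rot": TCP orientation; "wrist_force": force on the tool from outside, world axes, zero at the start; "moment": the same for the moment, N m; "gripper_width": finger opening in m; "grasp_force": force on a finger pad.
Only numpy, scipy, OpenCV 4.12 (cv2) and the standard library are available. Lean on these libraries where they do the work, as an engineer would, in place of code of your own. Each camera call takes 0.05 s, during which the arm holds its last target. There are 200 camera calls.

## Working session

There is one attempt and no reset: what is moved stays moved. The work goes in short steps, each a Python script; the robot and the scene stay as the last script left them, time stands still between calls to the robot, and variables do not carry over. Pictures are saved under pics/ and viewed, at most 14 in all, crops included, and the job is handed in when it is done.

```bash
ls; mkdir -p pics; cat > h.py <<'E'
import numpy as np, cv2
from station import env, effector, solver, viewer, workorder, search_frame, tip_of
def snap(cam,fn=None):
    s=env.sense(); p,d=viewer.read_camera(cam); 
    if fn: cv2.imwrite('pics/'+fn,p[:,:,::-1])
    i=viewer.camera_info(cam); K=np.array(i['intrinsics'])
    if 'eye' in i: R=np.array(i['rotation']);e=np.array(i['eye'])
    else:
        T=np.array(i['T_tool_cam']);Rt=np.array(s['tcp_rot']);R=Rt@T[:3,:3];e=np.array(s['ee_pos'])+Rt@T[:3,3]
    v,u=np.mgrid[:400,:640]
    P=np.stack([(u-K[0,2])/K[0,0]*d,-(v-K[1,2])/K[1,1]*d,-d],-1)@R.T+e
    P[d==0]=np.nan
    return p,d,P
E
python3 - <<'E'
from h import *
for c in('top','side'):
    p,d,P=snap(c,c+'0.png'); i=viewer.camera_info(c); print(c,i)
    for n in['rack','bin_handle','bin_hinge','case','lid_handle','lid_hinge','jar_bench','jar0','tin','dye','brush','hammer','heel']:
        print(n,[(np.round(r['at'],3).tolist(),round(r['score'],2)) for r in tip_of(c,n)[:5]])
E
```

```text
pics
top {'intrinsics': array([[400.54839799,   0.        , 324.92879006],
       [  0.        , 400.54839799, 205.02245355],
       [  0.        ,   0.        ,   1.        ]]), 'eye': array([0.32923907, 0.00559643, 1.13613229]), 'rotation': array([[-2.27783909e-02,  9.78628817e-01, -2.04369232e-01],
       [-9.99740485e-01, -2.22304943e-02,  4.97666509e-03],
       [ 3.27078820e-04,  2.04429556e-01,  9.78881224e-01]])}
rack [([0.66, -0.205, 0.002], 0.65)]
bin_handle [([0.553, -0.199, 0.125], 0.6)]
bin_hinge [([0.61, -0.202, 0.019], 0.64)]
case []
lid_handle [([0.471, 0.233, 0.049], 0.88)]
lid_hinge []
jar_bench [([0.455, -0.012, -0.004], 0.63), ([0.401, 0.103, 0.0], 0.59), ([0.365, 0.019, 0.0], 0.57), ([0.535, 0.033, 0.003], 0.56)]
jar0 [([0.617, -0.241, 0.052], 0.64), ([0.627, -0.093, 0.054], 0.48), ([0.615, -0.311, 0.054], 0.43)]
tin [([0.439, -0.23, -0.003], 0.86)]
dye [([0.69, 0.028, 0.002], 0.63)]
brush [([0.479, 0.425, -0.002], 0.6)]
hammer [([0.474, -0.419, -0.004], 0.84)]
heel [([0.45, -0.128, -0.0], 0.9), ([0.48, 0.426, 0.001], 0.43)]
side {'intrinsics': array([[406.744439
[... 326 characters left out ...]
121333,  0.75888944]])}
rack []
bin_handle [([0.56, -0.194, 0.125], 0.82)]
bin_hinge [([0.609, -0.2, 0.018], 0.78)]
case [([0.572, 0.225, -0.002], 0.93), ([0.656, -0.201, -0.002], 0.59)]
lid_handle [([0.472, 0.232, 0.049], 0.69)]
lid_hinge [([0.658, -0.198, 0.001], 0.6)]
jar_bench [([0.367, 0.015, -0.001], 0.88), ([0.536, 0.037, 0.001], 0.76), ([0.454, -0.015, -0.003], 0.66)]
jar0 [([0.633, -0.095, 0.056], 0.69), ([0.628, -0.165, 0.052], 0.66), ([0.622, -0.307, 0.052], 0.64), ([0.62, -0.242, 0.053], 0.5)]
tin [([0.443, -0.225, -0.002], 0.63)]
dye []
brush [([0.483, 0.419, -0.002], 0.72)]
hammer [([0.47, -0.426, 0.002], 0.64)]
heel [([0.444, -0.125, 0.0], 0.72), ([0.56, -0.198, 0.124], 0.21)]
```

View pics/top0.png

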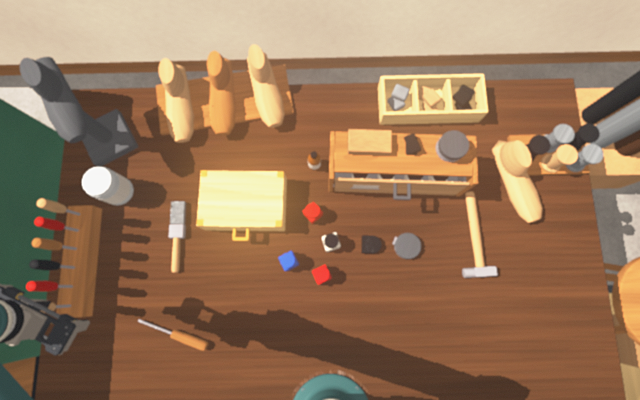

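View pics/side0.png

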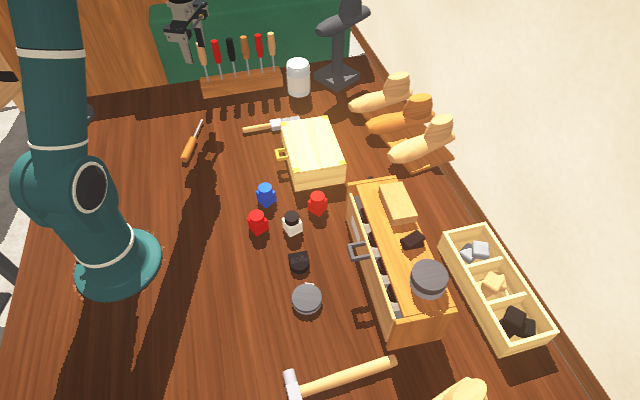

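Candidates for the bench jar in the top picture: white with a black lid at (331,241), red at (312,211) and (321,274), blue at (289,261). I choose (331,241). The case is at (241,200), shut, with its handle at (241,235). The bin handle is at (401,190). Next I fit the case and rack outlines from depth.

```bash
python3 - <<'E'
from h import *
p,d,P=snap('top'); q,dq,Q=snap('side')
def rect(P,zr,xr,yr):
    m=(P[...,2]>zr[0])&(P[...,2]<zr[1])&(P[...,0]>xr[0])&(P[...,0]<xr[1])&(P[...,1]>yr[0])&(P[...,1]<yr[1])
    X=P[m]; r=cv2.minAreaRect(X[:,:2].astype(np.float32)*1000); return len(X),np.round(np.median(X[:,2]),4),r
for n,A in(('top',P),('side',Q)):
    print(n,'lid',rect(A,(.07,.09),(.48,.68),(.08,.36)))
    print(n,'rack',rect(A,(.137,.15),(.56,.75),(-.42,.0)))
    print(n,'jar',rect(A,(.05,.065),(.42,.49),(-.05,.03)), rect(A,(.02,.045),(.42,.49),(-.05,.03)))
cv2.imwrite('pics/crop1.png',np.hstack([cv2.resize(a[:,:,::-1],None,fx=4,fy=4,interpolation=cv2.INTER_CUBIC) for a in (p[205:300,270:360],q[170:265,240:330])]))
E
```

```text
top lid (4716, np.float64(0.0804), ((573.54150390625, 230.26516723632812), (230.50775146484375, 155.09075927734375), 88.05778503417969))
top rack (4115, np.float64(0.1454), ((658.8043212890625, -204.1290740966797), (383.0257263183594, 130.97991943359375), 86.82752227783203))
top jar (169, np.float64(0.0599), ((454.5799255371094, -12.675167083740234), (35.136295318603516, 38.09803009033203), 88.65473175048828)) (68, np.float64(0.0401), ((454.90338134765625, -12.442541122436523), (42.347129821777344, 42.16027069091797), 15.137351989746094))
side lid (2768, np.float64(0.0811), ((573.298095703125, 228.72659301757812), (234.3222198486328, 154.61013793945312), 87.89160919189453))
side rack (4857, np.float64(0.1454), ((657.99755859375, -203.49658203125), (385.7346496582031, 130.60911560058594), 86.62347412109375))
side jar (175, np.float64(0.0602), ((455.1534423828125, -14.162456512451172), (39.660099029541016, 37.827579498291016), 14.53704833984375)) (146, np.float64(0.036), ((454.8745422363281, -14.770408630371094), (42.76230239868164, 42.68016815185547), 16.049291610717773))
```

View pics/crop1.png

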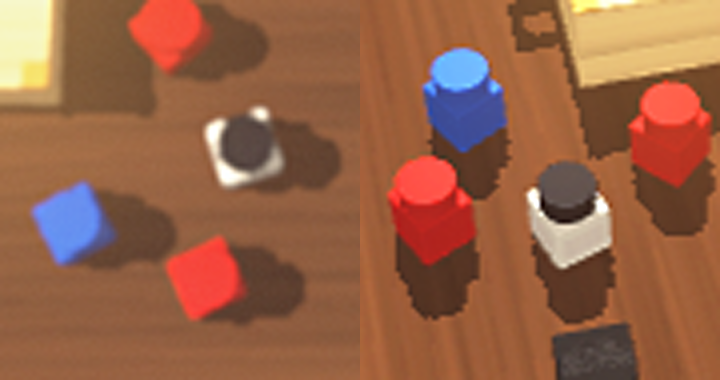

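The crop confirms that the white, black-lidded jar at top pixel (331,241) is the one to pack, with red and blue look-alikes around it. Next: open the lid.

```bash
cat >> h.py <<'E'
def rz(a): c,s=np.cos(a),np.sin(a); return np.array([[c,-s,0],[s,c,0],[0,0,1.]])
CASE=np.array([.5734,.2295,0]); CR=rz(np.radians(-2.03)); RACK=np.array([.6584,-.2038,0]); RR=rz(np.radians(-3.28))
def case(x,y,z): return CASE+CR@np.array([x,y,z])
def rack(x,y,z): return RACK+RR@np.array([x,y,z])
def ori(yaw, tilt=0, base=None):
    """tool y along yaw (world), z down, tilted about tool y: approach leans towards +x by tilt; picks the half turn nearest now"""
    y=np.array([np.cos(yaw),np.sin(yaw),0]); f=np.array([y[1],-y[0],0])  # forward, for yaw=90deg -> +x
    z=np.sin(tilt)*f-np.cos(tilt)*np.array([0,0,1.])
    R=np.stack([np.cross(y,z),y,z],1); F=R*np.array([-1,-1,1])
    return R,F
def pick(pos,yaw,tilt=0):
    q0=np.array(env.sense()['joint_positions']); best=None
    for R in ori(yaw,tilt):
        q=solver.inverse_kinematics(pos,R)
        if q is not None:
            c=np.abs(np.array(q)-q0).max()
            if best is None or c<best[0]: best=(c,R)
    if best is None: raise RuntimeError('no IK %s'%pos)
    return best[1]
def st(tag=''):
    s=env.sense(); print(tag,'t%.1f'%s['t'],np.round(s['ee_pos'],3),'w%.4f'%s['gripper_width'],'g%.1f'%s['grasp_force'],'F',np.round(s['wrist_force'],1))
    return s
E
python3 - <<'E'
from h import *
st('start'); effector.release()
def hp(th,out=.002):
    x=-.178-out; z=.02
    return case(.077+x*np.cos(th)+z*np.sin(th),0,.03-x*np.sin(th)+z*np.cos(th))
h=hp(0); yaw=np.radians(90-2.03)
up=h+[0,0,.12]; R=pick(up,yaw); env.reach(up,R); st('above')
env.movel(h+[0,0,-.019],rate=.12); st('at'); effector.grasp(25); st('grip')
for th in np.linspace(0,1.5,9)[1:]:
    env.movel(hp(th)+[0,0,-.019],rate=.15); 
    s=st('%.2f'%th)
    if s['gripper_width']<.03: print('slip'); break
E
```

```text
start t1.5 [0.286 0.584 0.215] w0.0922 g0.0 F [ 0.  -0.7 -0.5]
above t3.2 [0.47  0.234 0.17 ] w0.0917 g0.0 F [-1.1  0.5  0.7]
at t4.5 [0.471 0.233 0.032] w0.0915 g0.0 F [ 0.8 -0.  -0.6]
grip t5.3 [0.47  0.233 0.031] w0.0438 g25.0 F [-0.6 -1.7  1.4]
0.19 t5.7 [0.477 0.232 0.064] w0.0437 g25.0 F [-0.5 -2.1 -1. ]
0.38 t6.0 [0.49  0.232 0.095] w0.0440 g25.0 F [-1.3 -2.3 -0.6]
0.56 t6.4 [0.509 0.231 0.123] w0.0433 g25.0 F [-1.2 -4.3  0.9]
0.75 t6.8 [0.533 0.23  0.148] w0.0440 g2.5 F [ 0.9 -3.6 -2.3]
0.94 t7.2 [0.56  0.229 0.167] w0.0439 g25.0 F [ 1.  -5.7 -0.3]
1.12 t7.5 [0.591 0.228 0.181] w0.0438 g25.0 F [ 1.6 -5.2 -1.5]
1.31 t7.9 [0.624 0.227 0.189] w0.0439 g25.0 F [ 1.9 -5.5 -1.3]
1.50 t8.3 [0.657 0.226 0.191] w0.0436 g25.0 F [ 1.9 -5.3 -2.4]
```

```bash
python3 - <<'E'
from h import *
effector.release(); env.movel(np.array(env.sense()['ee_pos'])+[-.02,0,.12],rate=.25); st()
h=rack(-.100,0,.123); up=h+[0,0,.13]; R=pick(up,np.radians(90-3.28)); env.reach(up,R); st('above')
p,d,P=snap('top','top1.png'); p,d,P=snap('side','side1.png'); p,d,P=snap('wrist','wrist1.png')
for c in('side','wrist'): print(c,[(np.round(r['at'],3).tolist(),round(r['score'],2)) for r in tip_of(c,'bin_handle')[:2]],[(np.round(r['at'],3).tolist(),round(r['score'],2)) for r in tip_of(c,'kept0')[:4]], np.round(h,3))
E
```

```text
t9.8 [0.637 0.226 0.311] w0.0919 g0.0 F [ 1.1  0.  -0.5]
above t11.4 [ 0.559 -0.197  0.253] w0.0918 g0.0 F [-0.1  0.5  0.1]
side [([0.559, -0.196, 0.122], 0.95)] [([0.528, 0.16, 0.008], 0.52)] [ 0.559 -0.198  0.123]
wrist [([0.561, -0.201, 0.122], 0.85)] [([0.528, 0.156, 0.007], 0.83)] [ 0.559 -0.198  0.123]
```

View pics/side1.png

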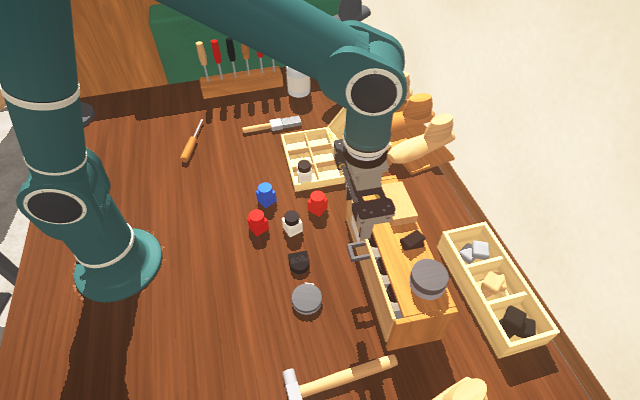

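The lid stands open, and the kept jar is in the near cell towards the robot's right, at pixel (305,172). The bin handle is where I expected, at (358,250). Next: swing the bin.

```bash
cat >> h.py <<'E'
def bp(th,x=-.047,z=.101,y=0):
    "bin point (x,z relative to hinge) -> world at swing th"
    return rack(-.051+x*np.cos(th)-z*np.sin(th),y,.022-x*np.sin(th)*-1*-1+z*np.cos(th)) if 0 else rack(-.051+x*np.cos(th)-z*np.sin(th),y,.022+x*np.sin(th)+z*np.cos(th))
RY=np.radians(90-3.28)
E
python3 - <<'E'
from h import *
print(np.round(bp(0),3),np.round(bp(.7),3))
env.movel(bp(0)+[-.002,0,-.019],rate=.12); effector.grasp(25); st('grip')
for th in np.linspace(0,.69,5)[1:]:
    env.movel(bp(th)+[-.002,0,-.019],rate=.1); st('%.2f'%th)
effector.release(); st()
env.movel(np.array(env.sense()['ee_pos'])+[-.03,0,.2],rate=.25)
for s in(1,-1):
  for y,x,z in((.125*s,.015,.033+.03),(.03*s,.015,.033+.13)):
    for R in ori(RY,.7): q=solver.inverse_kinematics(bp(.7,x,z,y),R); print(y,None if q is None else np.round(q,2))
p,d,P=snap('wrist','wrist2.png');p,d,P=snap('top','top2.png')
print(viewer.camera_info('wrist')['T_tool_cam'])
E
```

```text
[ 0.561 -0.198  0.123] [ 0.507 -0.195  0.069]
grip t13.9 [ 0.559 -0.198  0.104] w0.0437 g25.0 F [ 0.  -0.  -0.6]
0.17 t14.2 [ 0.542 -0.197  0.095] w0.0434 g25.0 F [ 1.4 -0.4  0.3]
0.34 t14.6 [ 0.527 -0.197  0.082] w0.0435 g25.0 F [ 0.9 -0.6 -2.1]
0.52 t14.9 [ 0.515 -0.196  0.067] w0.0434 g25.0 F [ 1.7 -1.5 -1.9]
0.69 t15.2 [ 0.505 -0.195  0.051] w0.0439 g25.0 F [ 0.7 -2.6 -1.9]
 t16.1 [ 0.505 -0.195  0.051] w0.0921 g0.0 F [0.2 0.2 0.4]
0.125 [ 1.12  1.04 -1.33  2.31  2.13  0.9  -0.03]
0.125 [ 0.77  0.6  -0.8   2.33  2.42  0.48  2.51]
0.03 [ 1.48  0.57 -1.28  2.36  1.96  0.32  0.08]
0.03 [ 1.31  0.4  -1.04  2.37  2.39  0.16  2.72]
-0.125 [ 1.6   1.14 -1.33  2.09  1.82  0.58  0.77]
-0.125 [ 1.04  0.59 -0.48  2.12  4.13  0.17  1.2 ]
-0.03 [ 1.6   0.64 -1.29  2.31  1.77  0.28  0.42]
-0.03 [ 0.95  0.28 -0.47  2.33  4.33  0.2   0.81]
[[ 1.69534742e-05  9.59138112e-01  2.82938302e-01  8.00319237e-02]
 [ 9.99999988e-01 -6.02504159e-05  1.44324737e-04 -1.13623669e-03]
 [ 1.55474506e-04  2.82938296e-01 -9.59138101e-01 -1.69903746e-01]
 [ 0.00000000e+00  0.00000000e+00  0.00000000e+00  1.00000000e+00]]
```

View pics/wrist2.png

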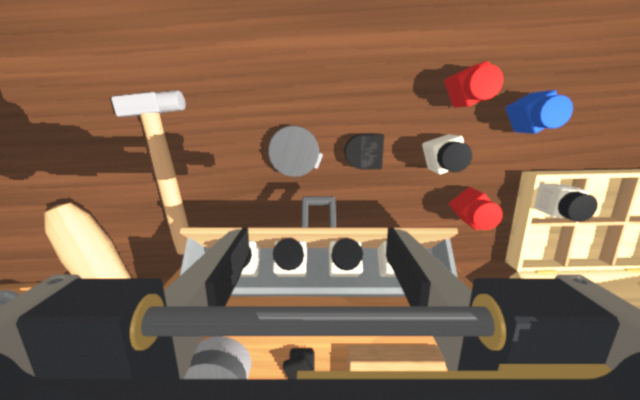

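The wrist view shows the bin out on its stop. It holds four jars, at about (245,258), (290,253), (346,253) and (390,258), and the case is at right. I measure the jars and check which tool tilts the arm can reach.

```bash
python3 - <<'E'
from h import *
s=env.sense(); q0=np.array(s['joint_positions']); print(np.round(q0,2),np.round(s['tcp_rot'],2).tolist())
lo=np.array([-2.53,-.31,-1.57,.28,-1.29,.15,-2.92]);hi=np.array([2.53,2.02,1.55,2.44,4.43,1.84,2.92])
for t in(0,.2,.35,.5,.6,.7):
  for z in(.033+.03,.033+.135):
    r=[]
    for y in(.12,.04,-.04,-.12):
      for R in ori(RY,t):
        q=solver.inverse_kinematics(bp(.7,.015,z,y),R)
        r.append('--' if q is None else '%.1f/%.2f'%(np.abs(q-q0).max(),np.minimum(q-lo,hi-q).min()))
    print(t,z,r)
for t in(0,-.1,-.2,-.35): # placing, diagonal
  print(t,[['--' if q is None else '%.1f/%.2f'%(np.abs(q-q0).max(),np.minimum(q-lo,hi-q).min()) for yaw in(.75,.75+np.pi/2) for R in ori(yaw,t) for q in[solver.inverse_kinematics(case(x,y,.036),R)]] for x in(-.037,.037) for y in(-.074,.074)])
# jars via top, side cams: black lids in bin frame
for c in('top','side'):
  p,d,P=snap(c)
  B=(P-bp(.7,0,0,0))@RR; th=.7
  x=B[...,0]*np.cos(th)+B[...,2]*np.sin(th); z=-B[...,0]*np.sin(th)+B[...,2]*np.cos(th); y=B[...,1]
  m=(z>.088)&(z<.1)&(x>-.006)&(x<.05)&(abs(y)<.17)
  n,lab,stt,cen=cv2.connectedComponentsWithStats(m.astype(np.uint8))
  for i in range(1,n):
    if stt[i,4]>15: k=lab==i; print(c,stt[i,4],'x',np.round(np.percentile(x[k],[5,50,95]),3),'y',np.round([y[k].min(),y[k].max(),(y[k].min()+y[k].max())/2],3),'z',np.round(np.median(z[k]),3))
E
```

```text
[ 0.1   0.2   0.26  1.91 -0.06  1.05  1.9 ] [[-1.0, 0.06, -0.0], [0.06, 1.0, 0.0], [0.0, 0.0, -1.0]]
0 0.063 ['0.3/0.58', '2.5/0.19', '0.4/0.61', '2.4/0.18', '0.4/0.65', '2.3/0.17', '0.4/0.69', '2.2/0.16']
0 0.168 ['0.2/0.47', '2.7/0.20', '0.2/0.50', '2.5/0.20', '0.2/0.55', '2.4/0.20', '0.3/0.63', '2.2/0.21']
0.2 0.063 ['0.6/0.32', '2.4/0.01', '0.6/0.34', '2.4/0.19', '0.5/0.38', '2.2/0.16', '0.5/0.44', '2.1/0.15']
0.2 0.168 ['0.4/0.32', '2.6/0.18', '0.4/0.35', '2.4/0.19', '0.4/0.41', '2.2/0.19', '0.4/0.49', '2.1/0.20']
0.35 0.063 ['0.8/0.10', '2.4/0.13', '0.8/0.13', '2.2/0.09', '0.7/0.18', '2.1/0.08', '0.6/0.25', '2.0/0.08']
0.35 0.168 ['0.7/0.21', '2.5/0.16', '0.6/0.24', '2.3/0.18', '0.6/0.30', '2.1/0.13', '0.6/0.39', '1.9/0.07']
0.5 0.063 ['1.7/0.25', '4.8/0.05', '1.4/0.06', '4.5/0.06', '1.1/0.04', '2.0/0.04', '0.8/0.05', '1.9/0.09']
0.5 0.168 ['0.9/0.02', '2.4/0.06', '0.8/0.08', '2.1/0.09', '0.8/0.17', '1.9/0.02', '1.0/0.06', '1.8/0.10']
0.6 0.063 ['2.0/0.19', '2.1/-0.00', '1.9/0.23', '2.3/0.04', '1.8/0.26', '4.4/0.07', '1.4/0.07', '4.1/0.07']
0.6 0.168 ['1.7/0.09', '--', '1.6/0.1
[... 960 characters left out ...]
', '0.6/0.65', '3.2/0.66'], ['1.0/0.82', '3.7/0.14', '0.6/0.67', '2.9/0.68'], ['1.2/0.83', '1.6/0.02', '0.7/0.55', '3.1/0.56']]
top 204 x [-0.006  0.013  0.032] y [0.059 0.127 0.093] z 0.093
top 34 x [0.021 0.028 0.036] y [-0.038 -0.019 -0.029] z 0.093
top 29 x [-0.006 -0.005 -0.004] y [0.125 0.168 0.147] z 0.093
top 32 x [-0.006 -0.005  0.004] y [-0.037 -0.003 -0.02 ] z 0.093
side 22 x [0.028 0.032 0.035] y [0.091 0.115 0.103] z 0.092
side 204 x [-0.006  0.015  0.033] y [0.016 0.056 0.036] z 0.093
side 224 x [-0.002  0.016  0.033] y [-0.06 -0.02 -0.04] z 0.093
side 16 x [-0.006 -0.005 -0.005] y [-0.097 -0.071 -0.084] z 0.094
side 255 x [-0.002  0.016  0.033] y [-0.128 -0.089 -0.108] z 0.094
```

Jar y-positions in the rack frame are +107, +36, -40 and -108 mm. The gaps are 26–34 mm, too narrow for the open fingers, so I'll spread the jars with closed fingers turned 90° (20 mm wide), then grip each jar across y.

```bash
cat >> h.py <<'E'
def pokeR(t):
    f=RR[:,0]; u=np.array([0,0,1.]); z=np.sin(t)*f-np.cos(t)*u; y=np.cos(t)*f+np.sin(t)*u
    R=np.stack([np.cross(y,z),y,z],1); return R,R*np.array([-1,-1,1])
def jars(cams=('top','side'),th=.7):
  for c in cams:
    p,d,P=snap(c)
    B=(P-bp(th,0,0,0))@RR
    x=B[...,0]*np.cos(th)+B[...,2]*np.sin(th); z=-B[...,0]*np.sin(th)+B[...,2]*np.cos(th); y=B[...,1]
    m=(z>.089)&(z<.098)&(x>.001)&(x<.05)&(abs(y)<.17)&(p.max(-1)<110)
    n,lab,stt,cen=cv2.connectedComponentsWithStats(m.astype(np.uint8))
    for i in range(1,n):
      if stt[i,4]>25: k=lab==i; print(c,stt[i,4],'x %.3f'%np.median(x[k]),'y',np.round([y[k].min(),y[k].max(),(y[k].min()+y[k].max())/2],3),'z',np.round(np.median(z[k]),3))
E
python3 - <<'E'
from h import *
q0=np.array(env.sense()['joint_positions'])
for t in(.25,.35):
  for y in(.072,-.002,-.074):
    for i,R in enumerate(pokeR(t)):
      a=bp(.7,.02,.058,y); r=[]
      for b in(a,a-.1*R[:,2]):
        q=solver.inverse_kinematics(b,R); r.append(None if q is None else (np.round(np.abs(q-q0).max(),1),np.round(q,1).tolist()))
      print(t,y,i,r)
p,d,P=snap('top')
B=(P-RACK)@RR; m=(abs(B[...,0])<.07)&(abs(B[...,1])<.19)&(B[...,2]>.15)
for y0 in np.arange(-.19,.19,.04):
  k=m&(B[...,1]>y0)&(B[...,1]<y0+.04)
  if k.sum(): print('racktop y%.2f z%.3f xmin%.3f'%(y0,B[k][:,2].max(),B[k][:,0].min()))
E
```

```text
0.25 0.072 0 [(np.float64(1.4), [-0.1, 0.5, 0.4, 2.0, -0.5, 0.4, 0.5]), (np.float64(1.5), [-0.2, 0.3, 0.4, 2.0, -0.3, 0.6, 0.4])]
0.25 0.072 1 [(np.float64(0.9), [0.7, 0.6, -0.7, 2.0, 0.7, 0.5, 2.7]), (np.float64(1.1), [0.9, 0.4, -0.9, 2.0, 0.5, 0.7, 2.8])]
0.25 -0.002 0 [(np.float64(1.2), [0.0, 0.5, 0.4, 2.0, -0.5, 0.5, 0.7]), (np.float64(1.3), [-0.1, 0.3, 0.5, 2.0, -0.4, 0.6, 0.6])]
0.25 -0.002 1 [(np.float64(1.0), [0.8, 0.6, -0.7, 1.9, 0.6, 0.5, 2.9]), (np.float64(1.4), [1.2, 0.6, -1.1, 1.9, 0.7, 0.8, 2.8])]
0.25 -0.074 0 [(np.float64(1.0), [0.1, 0.5, 0.4, 1.9, -0.6, 0.5, 0.9]), (np.float64(1.1), [0.1, 0.4, 0.5, 1.9, -0.4, 0.7, 0.7])]
0.25 -0.074 1 [(np.float64(1.2), [1.1, 0.7, -0.9, 1.9, 0.8, 0.7, 2.9]), (np.float64(1.6), [1.4, 0.8, -1.3, 1.9, 0.9, 1.0, 2.8])]
0.35 0.072 0 [(np.float64(1.2), [-0.1, 0.4, 0.3, 2.1, -0.6, 0.3, 0.7]), (np.float64(1.5), [-0.2, 0.2, 0.4, 2.1, -0.3, 0.5, 0.4])]
0.35 0.072 1 [(np.float64(0.9), [0.6, 0.5, -0.5, 2.1, 0.6, 0.3, 2.8]), (np.float64(1.1), [0.9, 0.4, -0.9, 2.1, 0.5, 0.5, 2.8])]
0.35 -0.002 0 [(np.float64(1.0), [0.1, 0.5, 0.3, 2.1, -0.7, 0.4, 0.9]), (np.float64(1.2), [-0.0, 0.3, 0.4, 2.1, -0.5, 0.5, 0.7])]
0.35 -0.002 1 [(np.float64(0.9), [0.9, 0.6, -0.7, 2.0, 0.7, 0.4, 2.8]), (np.float64(1.4), [1.2, 0.5, -1.1, 2.0, 0.7, 0.6, 2.8])]
0.35 -0.074 0 [(np.float64(0.8), [0.2, 0.5, 0.3, 2.0, -0.7, 0.4, 1.1]), (np.float64(1.0), [0.1, 0.3, 0.4, 2.0, -0.5, 0.6, 0.9])]
0.35 -0.074 1 [(np.float64(1.2), [1.1, 0.7, -0.9, 1.9, 0.9, 0.5, 2.8]), (np.float64(1.6), [1.4, 0.7, -1.3, 1.9, 0.9, 0.8, 2.8])]
racktop y-0.19 z0.190 xmin0.009
racktop y-0.15 z0.192 xmin0.006
racktop y-0.11 z0.192 xmin0.013
racktop y-0.07 z0.173 xmin-0.032
racktop y-0.03 z0.176 xmin0.003
racktop y0.01 z0.176 xmin-0.022
racktop y0.05 z0.177 xmin-0.042
racktop y0.09 z0.178 xmin-0.024
racktop y0.13 z0.176 xmin-0.023
racktop y0.17 z0.152 xmin0.003
```

```bash
cat >> h.py <<'E'
def poke(y0,y1,first=True):
    R=pokeR(.35)[0]; a=bp(.7,.014,.064,y0); b=bp(.7,.014,.064,y1); up=-.1*R[:,2]
    (env.reach(a+up,R) if first else env.movel(a+up,R,rate=.25))
    env.movel(a,rate=.12); s=st('in'); 
    if np.abs(s['wrist_force']).max()>8: print('contact!'); env.movel(a+up); return False
    env.movel(b,rate=.06); st('pushed'); env.movel(b+up,rate=.25); return True
E
python3 - <<'E'
from h import *
effector.grasp(10)
ok=poke(.0715,.107) and poke(-.002,.019,False)
env.movel(np.array(env.sense()['ee_pos'])+[-.1,0,.08],rate=.3)
jars(); snap('side','side3.png')
E
```

```text
in t20.9 [ 0.581 -0.128  0.081] w0.0008 g0.0 F [-0.7 -0.1  0.5]
pushed t21.7 [ 0.583 -0.092  0.08 ] w0.0005 g0.0 F [-0.4  1.2  0.1]
in t23.8 [ 0.577 -0.201  0.081] w0.0004 g0.0 F [-0.4 -0.1 -0.1]
pushed t24.3 [ 0.578 -0.179  0.08 ] w0.0005 g0.0 F [-1.1  0.1 -0. ]
top 131 x 0.019 y [0.121 0.156 0.139] z 0.093
top 129 x 0.019 y [0.036 0.069 0.053] z 0.093
top 71 x 0.026 y [-0.056 -0.02  -0.038] z 0.093
top 117 x 0.021 y [-0.124 -0.087 -0.106] z 0.093
side 144 x 0.017 y [0.119 0.16  0.139] z 0.093
side 162 x 0.018 y [0.032 0.071 0.052] z 0.093
side 189 x 0.018 y [-0.059 -0.02  -0.039] z 0.094
side 219 x 0.018 y [-0.126 -0.089 -0.108] z 0.094
```

View pics/side3.png

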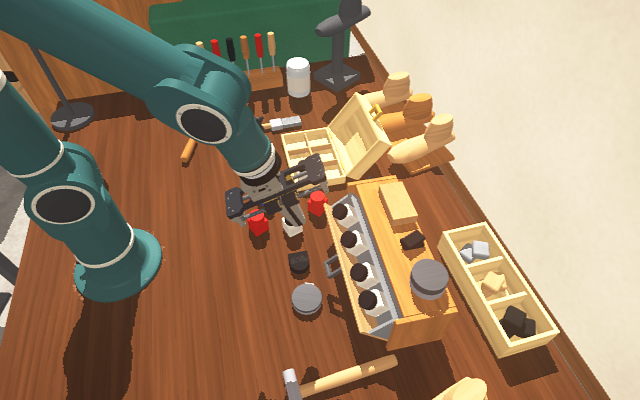

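The bin shows four jars, now spread, at pixels (341,212), (350,239), (361,272) and (370,300). The lid is open on its stop at (365,135). I'll take the jar at y=52 mm first.

```bash
cat >> h.py <<'E'
T=.35
def take(y,h=.030,squeeze=25,rate=.12):
    R=ori(RY,T)[0]; a=bp(.7,.013,.033+h,y); up=-.1*R[:,2]
    effector.release(); env.reach(a+up,R); env.movel(a,rate=rate); s=st('at jar')
    if np.abs(s['wrist_force']).max()>10: print('contact!'); env.movel(a+up); return False
    effector.grasp(squeeze); s=st('grip'); return s['gripper_width']>.03
def lift():
    c=np.array(env.sense()['ee_pos']); d=bp(.7,0,.1)-bp(.7,0,0); env.movel(c+d,rate=.2); s=st('lifted')
    env.movel(c+d+[0,0,.06],rate=.3); return s['gripper_width']
def put(cx,cy,yaw,h=.030,tilt=T-.7,R=None,dz=.0015):
    R=ori(yaw,tilt)[0] if R is None else R
    a=case(cx,cy,.006+h+dz); env.reach(a+[0,0,.10],R); s=st('over'); 
    if s['gripper_width']<.03: print('LOST'); return
    env.movel(a,rate=.12); s=st('down'); effector.release(); env.movel(a+[0,0,.11],rate=.25); st('out')
CY=np.radians(90-2.03)
E
python3 - <<'E'
from h import *
if take(.051):
    w=lift(); 
    if w>.03: put(.037,.074,CY)
snap('side','side4.png'); snap('wrist','wrist4.png')
E
```

```text
at jar t29.5 [ 0.58  -0.148  0.079] w0.0917 g0.0 F [1.3 0.2 0. ]
grip t30.3 [ 0.58  -0.148  0.079] w0.0418 g25.0 F [-0.2  1.   0.9]
lifted t30.9 [ 0.516 -0.144  0.155] w0.0417 g25.0 F [ 0.7 -1.6 -1. ]
over t33.0 [0.614 0.3   0.138] w0.0412 g25.0 F [-0.2 -0.5 -1.8]
down t34.0 [0.614 0.302 0.038] w0.0414 g25.0 F [ 0.4 -0.3 -0.7]
out t35.4 [0.613 0.302 0.148] w0.0920 g0.0 F [-0.4  0.5  0.6]
```

View pics/wrist4.png

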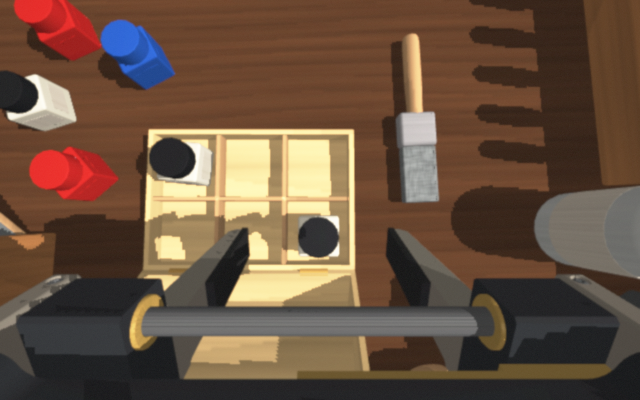

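The wrist view shows the jar standing in its cell at (319,236) and the kept jar at (180,160). Next: push jar 3 clear and place it in the other far outer cell.

```bash
python3 - <<'E'
from h import *
env.movel(np.array(env.sense()['ee_pos'])+[-.03,0,.08],rate=.3)
effector.grasp(10)
R=pokeR(.35)[0]
if poke(-.0735,-.030):
    if take(.001) and lift()>.03: put(.037,-.074,CY)
jars(('side',))
E
```

```text
in t40.3 [ 0.573 -0.273  0.081] w0.0006 g0.0 F [-0.1 -0.1  0.6]
pushed t41.2 [ 0.575 -0.229  0.08 ] w0.0002 g0.0 F [ 0.8  0.2 -0.7]
at jar t45.3 [ 0.577 -0.198  0.079] w0.0915 g0.0 F [ 0.3 -0.  -0.5]
grip t46.1 [ 0.577 -0.198  0.079] w0.0418 g25.0 F [0.3 1.1 0.8]
lifted t46.8 [ 0.513 -0.194  0.155] w0.0418 g25.0 F [-0.1 -0.8 -1.1]
over t48.5 [0.608 0.152 0.138] w0.0424 g24.5 F [ 0.1 -0.3 -1.1]
down t49.5 [0.608 0.154 0.038] w0.0424 g24.6 F [ 0.2  0.2 -0.8]
out t50.9 [0.608 0.154 0.148] w0.0916 g0.0 F [-0.7 -0.1 -0. ]
side 136 x 0.018 y [0.119 0.157 0.138] z 0.094
side 224 x 0.018 y [-0.128 -0.088 -0.108] z 0.094
```

```bash
python3 - <<'E'
from h import *
D=np.radians(135-2.03)
env.movel(np.array(env.sense()['ee_pos'])+[-.03,0,.08],rate=.3)
effector.grasp(10)
if poke(-.1485,-.100):
    if take(-.069) and lift()>.03: put(-.037,0,D)
# j1: drag in by its lid
R=ori(RY,T)[0]; env.movel(np.array(env.sense()['ee_pos'])+[-.03,0,.06],rate=.3)
if take(.138,h=.055,squeeze=12):
    env.movel(bp(.7,.013,.033+.055,.09),rate=.06); st('dragged')
    effector.release(); jars(('side','top'))
E
```

```text
in t55.6 [ 0.569 -0.348  0.081] w0.0005 g0.0 F [-0.8  0.1  1.2]
pushed t56.5 [ 0.571 -0.299  0.08 ] w0.0005 g0.0 F [-0.1  0.1  0.2]
at jar t60.6 [ 0.573 -0.268  0.079] w0.0920 g0.0 F [ 0.1  0.4 -0.7]
grip t61.4 [ 0.573 -0.268  0.079] w0.0418 g25.0 F [-1.6  0.3  0.5]
lifted t62.1 [ 0.509 -0.264  0.155] w0.0415 g25.0 F [ 0.2 -0.1 -1.7]
over t64.3 [0.537 0.229 0.138] w0.0415 g24.9 F [-0.6 -0.6 -0.2]
down t65.3 [0.537 0.231 0.038] w0.0420 g24.9 F [ 1.   0.4 -0.9]
out t66.7 [0.536 0.231 0.147] w0.0917 g0.0 F [ 0.1 -0.  -1.6]
at jar t69.4 [ 0.569 -0.06   0.098] w0.0918 g0.0 F [ 1.1 -0.9 -1. ]
grip t70.3 [ 0.569 -0.06   0.098] w0.0392 g12.0 F [0.3 0.6 1.5]
dragged t71.2 [ 0.566 -0.109  0.098] w0.0395 g12.0 F [-2.  -1.8  0.4]
```

```bash
python3 - <<'E'
from h import *
D=np.radians(135-2.03)
env.movel(bp(.7,.013,.033+.030,.09),rate=.1); s=st('at'); effector.grasp(25); s=st('grip')
if s['gripper_width']>.038 and lift()>.03: put(-.037,.074,D)
env.movel(np.array(env.sense()['ee_pos'])+[-.05,-.1,.13],rate=.3)
snap('top','top5.png'); snap('wrist','wrist5.png'); p,d,P=snap('side','side5.png'); 
m=(P[...,2]>.052)&(P[...,2]<.066)&(p.max(-1)<110)&(P[...,0]>.36)&(P[...,0]<.66)&(P[...,1]<.33)&(P[...,1]>-.12)
n,lab,stt,cen=cv2.connectedComponentsWithStats(m.astype(np.uint8))
for i in range(1,n):
  if stt[i,4]>40: print(stt[i,4],np.round(np.median(P[lab==i],0),3))
for c in('side','top'): print(c,[(np.round(r['at'],3).tolist(),round(r['score'],2)) for r in tip_of(c,'jar_bench')])
E
```

```text
at t72.6 [ 0.582 -0.109  0.078] w0.0919 g0.0 F [ 0.2 -0.  -0.7]
grip t73.4 [ 0.582 -0.109  0.079] w0.0417 g25.0 F [-0.9 -0.1  1.3]
lifted t74.1 [ 0.518 -0.105  0.155] w0.0419 g25.0 F [ 0.  -0.6 -2.5]
over t76.0 [0.54  0.303 0.138] w0.0417 g25.0 F [ 0.2 -0.1 -1.4]
down t77.0 [0.54  0.305 0.038] w0.0419 g25.0 F [-0.7  0.1 -2.5]
out t78.4 [0.539 0.305 0.148] w0.0919 g0.0 F [ 0.3 -0.2  0.6]
49 [0.608 0.289 0.061]
59 [0.537 0.293 0.062]
57 [0.536 0.219 0.063]
61 [0.601 0.14  0.064]
61 [0.528 0.145 0.063]
166 [ 0.454 -0.017  0.061]
side [([0.404, 0.106, 0.001], 0.81), ([0.454, -0.014, -0.0], 0.79), ([0.364, 0.013, -0.001], 0.68), ([0.536, 0.036, 0.001], 0.63), ([0.607, -0.204, 0.022], 0.48)]
top [([0.366, 0.017, 0.002], 0.77), ([0.538, 0.032, 0.003], 0.74), ([0.455, -0.012, -0.004], 0.62), ([0.403, 0.105, -0.0], 0.59)]
```

View pics/wrist5.png

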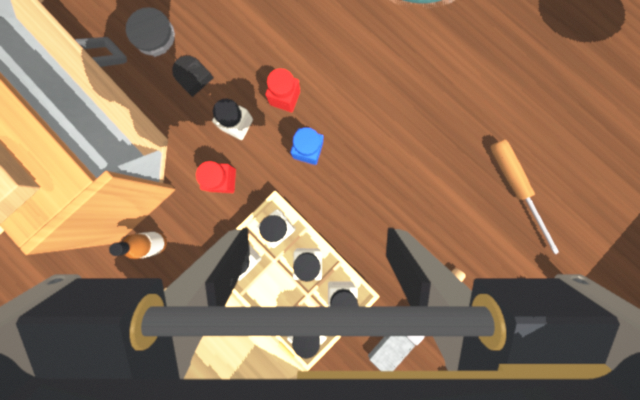

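View pics/side5.png

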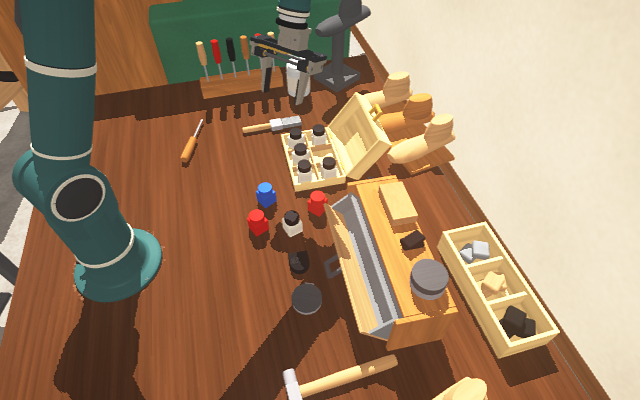

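All five jars in the case stand upright and the bin is empty. The bench jar has not moved: (292,222) in the side picture, about (.455,-.014). I'll fetch it, then close the bin.

```bash
python3 - <<'E'
from h import *
def find():
    out=[]
    for c in('top','side'):
        p,d,P=snap(c); m=(P[...,2]>.054)&(P[...,2]<.066)&(p.max(-1)<110)&(P[...,0]>.36)&(P[...,0]<.54)&(P[...,1]<.12)&(P[...,1]>-.12)
        X=P[m]
        if len(X)>40: out.append((X[:,:2].min(0)+X[:,:2].max(0))/2)
    print(np.round(out,3)); return np.mean(out,0)
c=find()
if np.linalg.norm(c-[.4548,-.0135])<.006:
    a=np.array([*c,.030]); yaw=np.radians(105.5)
    R=pick(a+[0,0,.1],yaw); env.reach(a+[0,0,.12],R); effector.release(); env.movel(a,rate=.12); st('at'); effector.grasp(25); s=st('grip')
    if s['gripper_width']>.038:
        env.movel(a+[0,0,.15],rate=.25)
        D=np.radians(135-2.03); put(.037,0,D,R=pick(case(.037,0,.138),D))
        env.movel(np.array(env.sense()['ee_pos'])+[-.05,-.05,.08],rate=.3)
        h=bp(.7)+[-.002,0,0]; R=pick(h+[0,0,.1],RY); env.reach(h+[0,0,.12],R); print([np.round(r['at'],3) for r in tip_of('side','bin_handle')[:1]],np.round(h,3))
E
```

```text
[[ 0.456 -0.014]
 [ 0.454 -0.013]]
at t81.9 [ 0.455 -0.014  0.031] w0.0920 g0.0 F [-0.3  0.3  0.5]
grip t82.7 [ 0.455 -0.014  0.03 ] w0.0424 g25.0 F [-0.7  0.8  1. ]
over t84.5 [0.61  0.226 0.137] w0.0419 g25.0 F [ 0.8  0.1 -1.2]
down t85.5 [0.611 0.228 0.038] w0.0421 g25.0 F [ 0.4  0.3 -0. ]
out t87.0 [0.61  0.228 0.147] w0.0915 g0.0 F [-0.3  0.2 -1.7]
[array([ 0.506, -0.193,  0.069])] [ 0.505 -0.195  0.069]
```

```bash
python3 - <<'E'
from h import *
o=np.array([-.002,0,-.019])
env.movel(bp(.7)+o,rate=.12); effector.grasp(25); st('grip')
for th in np.linspace(.7,0,5)[1:]:
    env.movel(bp(th)+o,rate=.1); st('%.2f'%th)
effector.release(); env.movel(np.array(env.sense()['ee_pos'])+[0,0,.15],rate=.25)
env.movel(np.array(env.sense()['ee_pos'])+[-.15,-.08,.05],rate=.3)
for c in('side','top'):
    snap(c,c+'6.png'); print([np.round(r['at'],3) for r in tip_of(c,'bin_handle')[:1]])
st()
a,b=[cv2.imread('pics/%s6.png'%c) for c in('side','top')]
cv2.imwrite('pics/fin.png',np.hstack([cv2.resize(a[90:350,230:480],(385,400)),cv2.resize(b[100:300,150:350],(400,400))]))
E
```

```text
grip t91.0 [ 0.505 -0.195  0.05 ] w0.0437 g25.0 F [-0.1 -0.7 -1. ]
0.52 t91.4 [ 0.514 -0.196  0.067] w0.0434 g25.0 F [-1.1 -0.8  1.4]
0.35 t91.7 [ 0.527 -0.197  0.082] w0.0437 g25.0 F [-2.4 -1.3  1.8]
0.18 t92.1 [ 0.542 -0.197  0.095] w0.0436 g25.0 F [-2.5 -1.5  4.9]
0.00 t92.4 [ 0.559 -0.198  0.104] w0.0438 g25.0 F [-1.3 -1.3  3.7]
[array([ 0.559, -0.196,  0.122])]
[array([ 0.554, -0.202,  0.122])]
 t94.9 [ 0.409 -0.276  0.302] w0.0916 g0.0 F [ 0.  -0.2 -0.2]
```

View pics/fin.png

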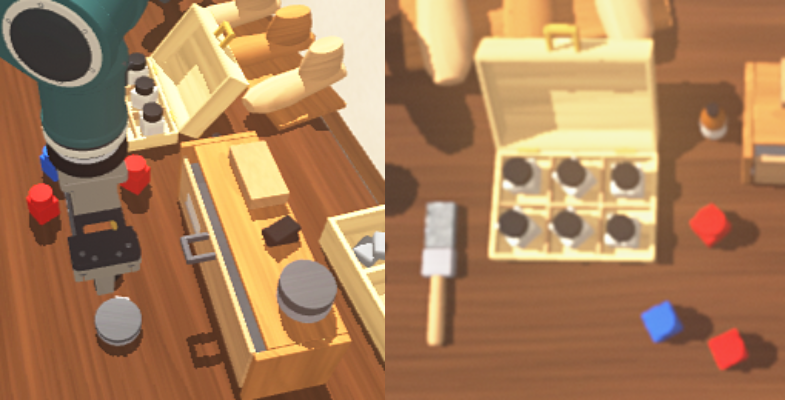

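The final crops show six jars in six cells, the lid open on its stop, the bin home, and the other things where they were.

```bash
python3 -c "
from station import workorder
print(workorder.finish_job())"
```

```text
the job is handed in; nothing more can be done
None
```

The job is handed in: the lid is open on its stop, the four bin jars and the bench jar stand upright in the five empty cells next to the kept jar, and the empty bin is swung home.

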